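# Line up the quarter-turn fastener and hold the cover shut

### The arm

A 6-joint arm with a two-finger parallel gripper is mounted at the origin on the work surface. World frame = base frame: x ahead of the robot, y to its left, z up, the work surface at z = 0. Lengths are in mm, angles in rad, forces in N, time in s.
With the tool pointing down it reaches from about 425 to 950 mm from the base axis. Payload 14.7 kg.
Tool frame: the origin (TCP) lies on the centre line of the jaws, within the pads' length; the fingertips stand 19 mm ahead of it and the grasp point (between the pads) is the TCP; y points along the fingers, z is the direction in which the jaws open and shut, and the axes are right-handed (so a half turn about y gives the same grasp; the last joint's range is limited). The gripper opens to 85 mm and grips with 20 to 120 N. Pads are 22 mm wide; open, the fingers measure 114 mm over their backs; the gripper's body (76 mm by 85 mm) begins 54 mm behind the grasp point. The pads swing forward as they close: fully open they stand 13 mm farther back than shut.
Start: joints at [1.143, 0.48, 1.596, -0, 1.065, -0.047], TCP at [241.557, 603.442, 250.297] pointing down, gripper open.
Joint ranges: [-2.75, 2.75], [-0.82, 2.05], [0.23, 2.67], [-1.56, 4.7], [0.09, 2.69], [-2.92, 2.92]. Speed limits (rad/s): [1.89, 1.89, 2.39, 3.01, 3.01, 3.01].

### API

Orientations are given as [roll, pitch, yaw] about the fixed x, y, z axes, in that order (R = Rz(yaw) Ry(pitch) Rx(roll)).
In Python, from bench import arm gives the robot as it stands. The module is installed in compiled form; this text tells all that it offers.
- The arm moves only by the tool apply_moves, never from a script. Its argument "targets" is a list of rows, each an object of numbers: "grip": the finger opening in mm, from 0 to 85.4; "tx", "ty", "tz": the shift along the tool's x, y, z in mm; "roll": the turn about the tool's y in rad. A call has 1 to 8 rows; each row is the pose to reach, as a shift and turn from the pose commanded when the call began, along the tool's axes at that moment; what a row does not reach only later rows make up. A row lasts 1/8 s, in which the tool goes at most 62.5 mm and 10.7 degrees, less where a joint would pass 70% of its speed; a pose out of reach is approached as far as the arm can. A call with a gripper value outside its range is refused whole. The fingers move at their own pace and stop on an object; the grip force is fixed at half the most. Time passes only in rows, so rows that repeat a pose let the fingers close. It gives the time, the measured TCP pose, the force and the opening at its end, in the units of the state.
- arm.get_state(): the state, without advancing time (a new reading comes with each control period).
- arm.snapshot(name): name is "scene" or "top" or "wrist"; returns (picture, depth): 400x640x3 uint8, red, green, blue; 400x640 float32, mm along the optical axis (not along the pixel's ray), 0 where there is no reading.
- arm.calibration(name): a dict with "fx", "fy", "cx", "cy" (pixels), "D" ([k1, k2, p1, p2, k3] as OpenCV has them; the pictures are not rectified), "extrinsics" (4x4, takes a point from world to camera coordinates). Camera axes: x right, y down, z forward; pixel columns grow to the right and rows downward; lengths in mm; the calibration is good to about 2 mm. A picture is of the moment at which its call begins: read the wrist's pose just before it. calibration takes no time and is no camera call; for the wrist camera it gives the pose at the moment of the call.
- arm.finish_job(): hands the job in, once; it reports no verdict.
Trained networks look in the newest picture that a camera, given by its name, has taken for a name from the list of things; names that differ only in an ending like _2 or _b are one class to them, and where a whole thing is asked for, a point or a joint stands for the part that bears it (a point fixed in the world has none). Each returns a list of dicts, best first, with "score" (0 to 1); they miss things now and then, are a little off and sometimes report something else, mostly with a low value. They report only what shows in the picture. A call takes as long as a camera call. They do not tell look-alikes from the thing itself.
- arm.recognise(query, camera): "xyz" ([x, y, z] in mm, in world coordinates, good to about 4 mm: the middle of the surface that is visible of it).
The state is a dict: "clock": time; "joints": joint angles; "joint_vel": joint speeds; "joint_efforts": joint torques, N m; "position": TCP position; "tcp_rot": TCP orientation; "force": force on the tool from outside, world axes, zero at the start; "moment": the same for the moment, N m; "gripper_width": finger opening in mm.
Only numpy, scipy, OpenCV 4.12 (cv2) and the standard library are available. Lean on these libraries where they do the work, as an engineer would, in place of code of your own. Each camera call takes 0.05 s, during which the arm holds its last target. There are 200 camera calls.

### The job

The cover of the grey instrument housing stands up on its springs because the quarter-turn fastener with the red grip lies across its slot. Turn the fastener until it lines up with the slot (the red marks on the cover), then push down on the black rubber pad until the cover sits flush on the housing all round, and finish while still holding it pressed there, ready for a colleague to drive the screws. Leave the tools and parts lying around it where they are.

Things in the scene. Friction and masses are not known exactly. Their poses are not given: they have to be found in the camera images.
- housing: Grey instrument housing, fixed to the bench: 120 (x) x 170 (y) x 60 mm high, walls 10 mm thick, open on top. Origin: centre of its underside, on the bench. Its rim is 60 mm above the bench. Its place and yaw change from start to start.
- cover: Loose aluminium plate, 118 (x) x 168 (y) x 4 mm, 0.3 kg, axes parallel to the housing's. Origin: centre of its underside. Tabs below keep it centred in the housing (play 1.3 mm). Four springs near its corners carry it, underside 9 mm above the rim (69 mm above the bench). With the fastener lined up it can be pushed straight down onto the rim; otherwise the fastener stops it 7 mm above the rim.
- slot (a point): Centre of the slot through the cover, at its underside, 40 mm from the cover's centre towards its -y. The slot is 66 mm long (this point's x axis) and 19 mm wide, widened to 30 x 30 mm in the middle. Two red lines on the plate prolong it at both ends.
- press_pad (a point): Centre of the top face of the black rubber pad in the middle of the cover, 40 x 40 x 2 mm, 6 mm above the plate's underside: 75 mm above the bench at the start, 66 mm when flush. Pushing the cover down begins at about 1 N and takes about 10 N to get fully onto the rim (springs 1 N per mm in all); it springs up again if let go.
- fastener (a joint): Angle of the quarter-turn fastener in rad: 0 when its wings and red grip lie along the slot (the cover's x axis), positive counterclockwise seen from above. It starts between 0.6 and 1.3, so it must be turned clockwise. Stops at -0.3 and 1.4, none at 0; it stays where it is left (friction about 0.06 N m). The wings pass the slot within about 0.1 of 0.
- fastener_grip (a point): On the fastener's vertical axis, 97 mm above the bench. Its upright red grip bar is 26 mm long (this point's x), 10 mm thick (y) and reaches from 67 to 102 mm above the bench, white line on top; the cover's face around it is at 73 mm. Under the cover, in line with the bar, brass wings 60 x 10 mm, 57 to 67 mm high. It turns in the housing, 40 mm from its centre towards -y.
- screwdriver: Bystander: screwdriver with an orange handle, lying on the bench.
- flux_bottle: Bystander: white jar with a blue cap, diameter 44 mm, 85 mm high; origin at the centre of its underside.
- capacitor: Bystander: blue cylinder, diameter 35 mm, 50 mm high, standing; origin at the centre of its underside.
- parts_bin: Bystander: empty black open bin 100 x 130 x 45 mm; origin at the centre of its underside.
Not all that is in view belongs to the job. Of the things that look like the cover, the largest one is meant.

How it is judged:
By the outcome, as a careful person would: the job done as asked, in the order asked, and still so for the second after the job is handed in, while the arm keeps its last pose, push and grip.
It also fails if it takes over 45 s, if anything falls off the work surface, if the arm or the gripper's body presses on something with over 40 N, if the wrist force passes 120 N, or if a joint passes its speed limit or range.

## Working session

There is one attempt and no reset: what is moved stays moved. The work goes in short steps, Python scripts to look and compute and a tool call to move; the robot and the scene stay as the last step left them, time stands still between calls to the robot, and variables do not carry over. Pictures are saved under pics/ and viewed, on a budget of 10 in all, crops included, one or two more only if the job needs it, and the job is handed in when it is done.

Besides the shell and the picture viewer there is one more tool, called after "Emit:" as name(argument=value, ...), one argument or row to a line, values as JSON. apply_moves: Moves the arm, as the interface text tells. Its arguments: {"type":"object","properties":{"targets":{"type":"array","items":{"type":"object","properties":{"grip":{"type":"number"},"tx":{"type":"number"},"ty":{"type":"number"},"tz":{"type":"number"},"roll":{"type":"number"}}}}},"required":["targets"]}

```bash
mkdir -p pics; cat > h.py <<'E'
from bench import arm
import numpy as np, cv2
def snap(cam,name):
    c=arm.calibration(cam); im,d=arm.snapshot(cam)
    cv2.imwrite(f"pics/{name}.png",im[:,:,::-1]); np.savez(f"{name}.npz",im=im,d=d,E=c["extrinsics"],K=[c["fx"],c["fy"],c["cx"],c["cy"]],D=c["D"])
    return im,d,c
def world(c,uv,z=None,depth=None):
    K=np.array([[c["fx"],0,c["cx"]],[0,c["fy"],c["cy"]],[0,0,1]]);E=np.array(c["extrinsics"])
    r=cv2.undistortPoints(np.array(uv,float).reshape(-1,1,2),K,np.array(c["D"])).reshape(-1,2)
    r=np.c_[r,np.ones(len(r))]; R,t=E[:3,:3],E[:3,3]; o=-R.T@t; w=r@R
    s=np.asarray(depth)[:,None] if depth is not None else ((z-o[2])/w[:,2])[:,None]
    return o+s*w
E
python3 - <<'E'
from h import *
s=arm.get_state()
print({k:np.round(v,3) for k,v in s.items()})
im,d,c=snap("top","top1")
for q in ["cover","fastener_grip","press_pad","housing","flux_bottle","capacitor","screwdriver","parts_bin"]:
    print(q,[(np.round(r["xyz"]),round(r["score"],2)) for r in arm.recognise(q,"top")])
E
```

```text
{'clock': np.float64(0.0), 'joints': array([ 1.143,  0.481,  1.597, -0.   ,  1.065, -0.047]), 'joint_vel': array([ 0.001, -0.   ,  0.001, -0.001,  0.   ,  0.001]), 'joint_efforts': array([ 2.0000e-03, -9.5062e+01, -4.3021e+01,  0.0000e+00,  1.2000e-02,
        0.0000e+00]), 'position': array([241.406, 603.085, 249.665]), 'tcp_rot': array([-1.572,  0.   , -0.381]), 'force': array([-0.621, -0.138,  0.309]), 'moment': array([-0.053,  0.03 ,  0.031]), 'gripper_width': np.float64(85.142)}
cover [(array([386., -69.,  13.]), 0.57)]
fastener_grip [(array([ 584., -114.,   89.]), 0.58)]
press_pad [(array([603., -76.,  69.]), 0.83), (array([382., -68.,  15.]), 0.7), (array([491., 131.,  13.]), 0.68)]
housing [(array([ 567., -108.,   42.]), 0.58), (array([ 581., -117.,   93.]), 0.28)]
flux_bottle [(array([642., 319.,  79.]), 0.63), (array([ 567., -111.,   40.]), 0.27)]
capacitor [(array([ 565., -110.,   41.]), 0.63)]
screwdriver [(array([ 388., -396.,   18.]), 0.96)]
parts_bin []
```

View pics/top1.png

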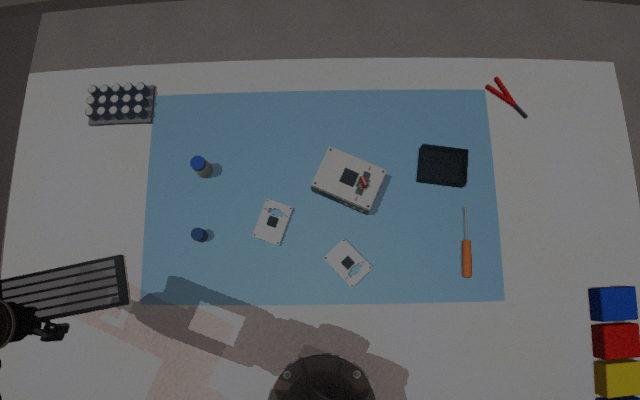

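The top view shows the housing around pixel (350,178), with the fastener at its lower right (363,182). Two smaller decoy plates lie at (272,222) and (348,263). I'll move over the housing for a close look.

Emit:
apply_moves(
  targets=[
    {"tx": 50,"tz": -31,"ty": -4},
    {"tx": 100,"tz": -63,"ty": -8},
    {"tx": 150,"tz": -94,"ty": -12},
    {"tx": 200,"tz": -126,"ty": -16},
    {"tx": 250,"tz": -157,"ty": -20},
    {"tx": 300,"tz": -189,"ty": -24},
    {"tx": 350,"tz": -220,"ty": -28},
    {"tx": 400,"tz": -252,"ty": -30},
  ],
)

```text
$.targets[0]: bad value
```

Emit:
apply_moves(
  targets=[
    {"tx": 30,"tz": -46},
    {"tx": 61,"tz": -93},
    {"tx": 92,"tz": -143},
    {"tx": 123,"tz": -190},
    {"tx": 154,"tz": -238},
    {"tx": 185,"tz": -286},
    {"tx": 185,"tz": -286},
    {"tx": 185,"tz": -286},
  ],
)

```text
$.targets[0]: bad value
```

```bash
python3 - <<'E'
from h import *
s=arm.get_state()
print({k:np.round(s[k],3) for k in("clock","position","tcp_rot","joints","force")})
im,d,c=snap("wrist","w1")
E=np.array(c["extrinsics"]);print(np.round(E,3), -E[:3,:3].T@E[:3,3])
for q in ["cover","slot","fastener_grip","press_pad"]:
    print(q,[(np.round(r["xyz"]),round(r["score"],2)) for r in arm.recognise(q,"wrist")])
E
```

```text
{'clock': np.float64(0.45), 'position': array([241.51 , 603.41 , 250.233]), 'tcp_rot': array([-1.571,  0.   , -0.381]), 'joints': array([ 1.143,  0.48 ,  1.596,  0.   ,  1.065, -0.047]), 'force': array([-0.261,  0.169,  0.658])}
[[ 3.72000e-01  9.28000e-01  1.00000e-03 -6.50044e+02]
 [ 8.81000e-01 -3.53000e-01  3.16000e-01 -4.08260e+01]
 [ 2.94000e-01 -1.17000e-01 -9.49000e-01  3.80347e+02]
 [ 0.00000e+00  0.00000e+00  0.00000e+00  1.00000e+00]] [165.72035504 633.51808133 374.27170365]
cover []
slot []
fastener_grip []
press_pad []
```

View pics/w1.png

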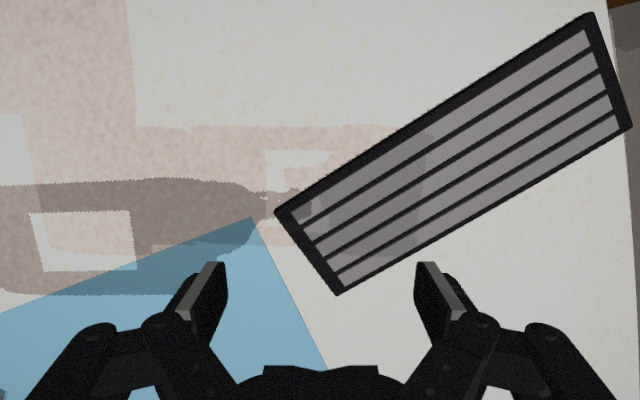

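The wrist picture shows only the mat edge and a grey tray, because the arm did not move. The moves were refused, most likely because every row needs all the fields.

Emit:
apply_moves(
  targets=[
    {"grip": 85,"roll": 0,"tx": 50,"tz": -31,"ty": -4},
    {"grip": 85,"roll": 0,"tx": 100,"tz": -63,"ty": -8},
    {"grip": 85,"roll": 0,"tx": 150,"tz": -94,"ty": -12},
    {"grip": 85,"roll": 0,"tx": 200,"tz": -126,"ty": -16},
    {"grip": 85,"roll": 0,"tx": 250,"tz": -157,"ty": -20},
    {"grip": 85,"roll": 0,"tx": 300,"tz": -189,"ty": -24},
    {"grip": 85,"roll": 0,"tx": 350,"tz": -220,"ty": -28},
    {"grip": 85,"roll": 0,"tx": 400,"tz": -252,"ty": -30},
  ],
)

```text
clock: 1.7
position: [520.4, 219.2, 280.8]
tcp_rot: [-1.57, -0.001, -0.381]
force: [0.8, -0.0, 0.3]
gripper_width: 85.0
```

Emit:
apply_moves(
  targets=[
    {"grip": 85,"roll": 0,"ty": 0,"tx": 30,"tz": -46},
    {"grip": 85,"roll": 0,"ty": 0,"tx": 61,"tz": -93},
    {"grip": 85,"roll": 0,"ty": 0,"tx": 92,"tz": -143},
    {"grip": 85,"roll": 0,"ty": 0,"tx": 123,"tz": -190},
    {"grip": 85,"roll": 0,"ty": 0,"tx": 154,"tz": -238},
    {"grip": 85,"roll": 0,"ty": 0,"tx": 185,"tz": -286},
    {"grip": 85,"roll": 0,"ty": 0,"tx": 185,"tz": -286},
    {"grip": 85,"roll": 0,"ty": 0,"tx": 185,"tz": -286},
  ],
)

```text
clock: 2.7
position: [584.5, -113.4, 280.2]
tcp_rot: [-1.571, 0.0, -0.382]
force: [-0.7, 0.9, 0.5]
gripper_width: 85.1
```

```bash
python3 - <<'E'
from h import *
s=arm.get_state()
print({k:np.round(s[k],3) for k in("clock","position","tcp_rot","joints","force")})
im,d,c=snap("wrist","w2")
for q in ["cover","slot","fastener_grip","press_pad"]:
    print(q,[(np.round(r["xyz"]),round(r["score"],2)) for r in arm.recognise(q,"wrist")])
E
```

```text
{'clock': np.float64(2.7), 'position': array([ 584.458, -113.4  ,  280.178]), 'tcp_rot': array([-1.571,  0.   , -0.382]), 'joints': array([-0.243,  0.375,  1.691,  0.   ,  1.076, -1.432]), 'force': array([-0.699,  0.86 ,  0.536])}
cover [(array([519., 121.,  10.]), 0.92), (array([602., -73.,  72.]), 0.77)]
slot [(array([517., 119.,  10.]), 0.91), (array([602., -75.,  71.]), 0.82), (array([426., -66.,  13.]), 0.71)]
fastener_grip [(array([ 580., -114.,   93.]), 0.93)]
press_pad [(array([426., -72.,  18.]), 0.96), (array([603., -72.,  71.]), 0.85), (array([516., 116.,  12.]), 0.64), (array([ 575., -108.,   41.]), 0.6)]
```

View pics/w2.png

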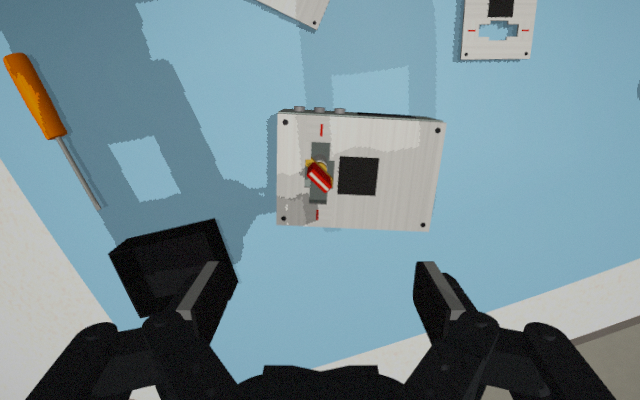

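The wrist view shows the cover's corner screws at about (285,122), (438,129), (424,226) and (283,219), and the pad at (358,176). The red marks are at (321,130) and (317,215), and the grip bar runs from (310,168) to (330,187). The brass wings lie diagonally across the slot.

```bash
cat >> h.py <<'E'
def cloud(name,box):
    f=np.load(name+".npz");K=f["K"];c=dict(fx=K[0],fy=K[1],cx=K[2],cy=K[3],D=f["D"],extrinsics=f["E"])
    u0,v0,u1,v1=box;U,V=np.meshgrid(np.arange(u0,u1),np.arange(v0,v1));uv=np.c_[U.ravel(),V.ravel()]
    return world(c,uv,depth=f["d"][V,U].ravel()),f["im"][V,U].reshape(-1,3).astype(int),uv,c
def rect(P):
    (c,s,a)=cv2.minAreaRect(P[:,:2].astype(np.float32)); b=cv2.boxPoints((c,s,a)); e=b[1]-b[0],b[2]-b[1]
    e=max(e,key=np.linalg.norm); return np.round(c,1),np.round(s,1),np.arctan2(e[1],e[0])
E
python3 - <<'E'
from h import *
P,C,uv,c=cloud("w2",(260,90,460,250))
top=(P[:,2]>96)&(P[:,2]<110); print("bar",top.sum(),rect(P[top]),np.median(P[top,2]))
pl=(P[:,2]>66)&(P[:,2]<78); print("plate",rect(P[pl]),np.median(P[pl,2]))
pad=pl&(C.sum(1)<120)&(np.abs(uv-[358,176]).max(1)<25); print("pad",rect(P[pad]),np.median(P[pad,2]))
red=(C[:,0]>110)&(C[:,1]<0.55*C[:,0])&(C[:,2]<0.55*C[:,0])
for n,a,b in(("m1",125,140),("m2",205,225)):
    m=red&(uv[:,1]>a)&(uv[:,1]<b); print(n,m.sum(),P[m].mean(0),world(c,uv[m],z=73).mean(0))
w=world(c,[(285,122),(438,129),(424,226),(283,219)],z=73);print(w,w.mean(0))
e=w[1]-w[0];f=w[2]-w[3];print(np.arctan2(-e[0],e[1]),np.arctan2(-f[0],f[1]))
b=red&(uv[:,1]>160)&(uv[:,1]<200);print("red bar",rect(world(c,uv[b],z=100)))
im=cv2.imread("pics/w2.png")[100:240,260:460];cv2.imwrite("pics/w2c.png",cv2.resize(im,None,fx=4,fy=4,interpolation=cv2.INTER_CUBIC))
E
```

```text
bar 307 (array([ 584.7, -114.9]), array([25.5, 10.1]), np.float32(0.4076168)) 102.45116866232632
plate (array([602.1, -78.5]), array([168.7, 119.3]), np.float32(1.1407094)) 73.7154228781281
pad (array([601.2, -78.7]), array([38.6, 39. ]), np.float32(-0.43340853)) 75.63325117178505
m1 17 [544.51789132 -96.52448102  73.91590687] [544.61936508 -96.56262845  73.        ]
m2 19 [ 625.59445154 -134.10995881   74.19941667] [ 626.01963039 -134.294805     73.        ]
[[ 523.54895496 -126.38413273   73.        ]
 [ 586.37333358   12.85277368   73.        ]
 [ 682.42230232  -29.81238403   73.        ]
 [ 617.10875103 -169.93314738   73.        ]] [602.36333547 -78.31922262  73.        ]
-0.42385549502395614 -0.43618086393396277
red bar (array([ 582.3, -113.5]), array([29.3, 15.3]), np.float32(0.42970854))
```

View pics/w2c.png

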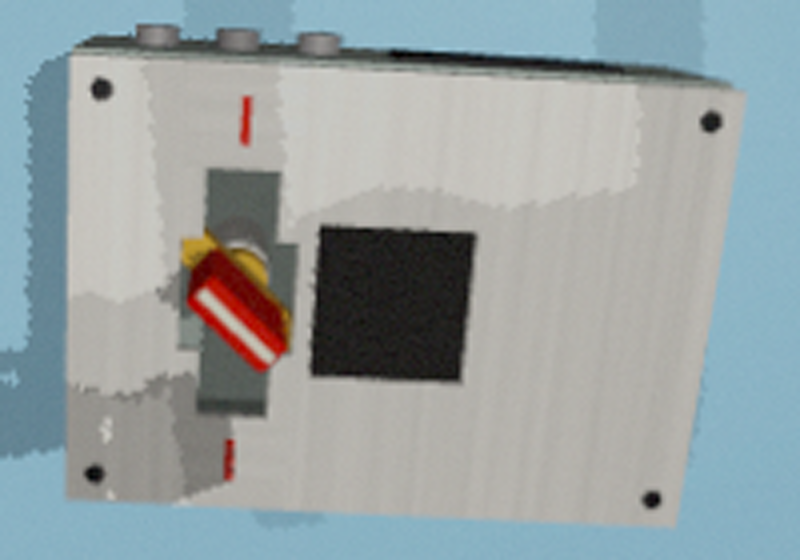

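Cover centre is at about (602,-78.5) with yaw -0.43. The bar is at (584.7,-114.9) with yaw 0.41, so the fastener is at about 0.84. I'll turn the tool to the bar and descend.

Emit:
apply_moves(
  targets=[
    {"grip": 45,"roll": -0.18,"tx": 0,"ty": 30,"tz": 0},
    {"grip": 45,"roll": -0.36,"tx": 1,"ty": 60,"tz": -1},
    {"grip": 45,"roll": -0.54,"tx": 1,"ty": 90,"tz": -1},
    {"grip": 45,"roll": -0.7,"tx": 1,"ty": 115,"tz": -1},
    {"grip": 45,"roll": -0.79,"tx": 1,"ty": 140,"tz": -1},
    {"grip": 45,"roll": -0.79,"tx": 1,"ty": 160,"tz": -1},
    {"grip": 45,"roll": -0.79,"tx": 1,"ty": 175,"tz": -1},
    {"grip": 45,"roll": -0.79,"tx": 1,"ty": 181,"tz": -1},
  ],
)

```text
clock: 3.95
position: [585.1, -114.3, 98.7]
tcp_rot: [-1.57, 0.001, 0.41]
force: [-0.2, 0.3, -0.2]
gripper_width: 44.8
```

```bash
python3 - <<'E'
from h import *
s=arm.get_state()
print({k:np.round(s[k],3) for k in("clock","position","tcp_rot","joints","force","moment","gripper_width")})
im,d,c=snap("wrist","w3")
E
```

```text
{'clock': np.float64(3.95), 'position': array([ 585.077, -114.304,   98.663]), 'tcp_rot': array([-1.57e+00,  1.00e-03,  4.10e-01]), 'joints': array([-0.244,  0.593,  1.848, -0.   ,  0.701, -2.224]), 'force': array([-0.195,  0.267, -0.239]), 'moment': array([ 0.026,  0.01 , -0.016]), 'gripper_width': np.float64(44.803)}
```

View pics/w3.png

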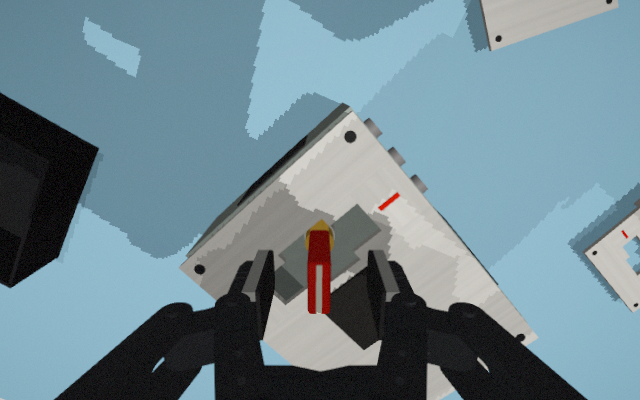

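The bar (319,270) is centred between the jaws (270 and 372) and parallel to them, so I'll close.

Emit:
apply_moves(
  targets=[
    {"grip": 4,"roll": 0,"tx": 0,"ty": 0,"tz": 0},
    {"grip": 4,"roll": 0,"tx": 0,"ty": 0,"tz": 0},
    {"grip": 4,"roll": 0,"tx": 0,"ty": 0,"tz": 0},
    {"grip": 4,"roll": 0,"tx": 0,"ty": 0,"tz": 0},
  ],
)

```text
clock: 4.5
position: [585.7, -114.8, 100.2]
tcp_rot: [-1.572, -0.001, 0.409]
force: [-1.1, 0.5, 6.8]
gripper_width: 8.4
```

Emit:
apply_moves(
  targets=[
    {"grip": 4,"roll": 0.15,"tx": 0,"ty": 0,"tz": 0},
    {"grip": 4,"roll": 0.3,"tx": 0,"ty": 0,"tz": 0},
    {"grip": 4,"roll": 0.45,"tx": 0,"ty": 0,"tz": 0},
    {"grip": 4,"roll": 0.6,"tx": 0,"ty": 0,"tz": 0},
    {"grip": 4,"roll": 0.74,"tx": 0,"ty": 0,"tz": 0},
    {"grip": 4,"roll": 0.84,"tx": 0,"ty": 0,"tz": 0},
    {"grip": 4,"roll": 0.84,"tx": 0,"ty": 0,"tz": 0},
    {"grip": 4,"roll": 0.84,"tx": 0,"ty": 0,"tz": 0},
  ],
)

```text
clock: 5.5
position: [585.7, -115.4, 100.1]
tcp_rot: [-1.571, -0.001, -0.431]
force: [-1.1, -4.4, 6.5]
gripper_width: 8.7
```

Emit:
apply_moves(
  targets=[
    {"grip": 45,"roll": 0,"tx": 0,"ty": 0,"tz": 0},
    {"grip": 45,"roll": 0,"tx": 0,"ty": 0,"tz": 0},
    {"grip": 45,"roll": 0,"tx": 0,"ty": 0,"tz": 0},
    {"grip": 45,"roll": 0,"tx": 0,"ty": -30,"tz": 0},
    {"grip": 45,"roll": 0,"tx": 0,"ty": -80,"tz": 0},
    {"grip": 45,"roll": 0,"tx": 0,"ty": -130,"tz": 0},
    {"grip": 45,"roll": 0,"tx": 0,"ty": -150,"tz": 0},
    {"grip": 45,"roll": 0,"tx": 0,"ty": -150,"tz": 0},
  ],
)

```text
clock: 6.5
position: [586.1, -114.9, 250.9]
tcp_rot: [-1.57, -0.003, -0.431]
force: [-0.1, -0.5, 0.2]
gripper_width: 45.1
```

```bash
python3 - <<'E'
from h import *
s=arm.get_state()
print({k:np.round(s[k],3) for k in("clock","position","tcp_rot","joints","force","moment","gripper_width")})
im,d,c=snap("wrist","w4")
P,C,uv,c=cloud("w4",(150,60,520,260))
n=np.hypot(*(P[:,:2]-[585,-115]).T)
top=(P[:,2]>96)&(P[:,2]<110)&(n<25); print("bar",top.sum(),rect(P[top]),np.median(P[top,2]))
pl=(P[:,2]>66)&(P[:,2]<78); print("plate",rect(P[pl]),np.median(P[pl,2]))
pad=pl&(C.sum(1)<120)&(np.hypot(*(P[:,:2]-[602,-78.5]).T)<32); print("pad",rect(P[pad]),np.median(P[pad,2]))
E
```

```text
{'clock': np.float64(6.5), 'position': array([ 586.064, -114.861,  250.931]), 'tcp_rot': array([-1.57 , -0.003, -0.431]), 'joints': array([-0.244,  0.404,  1.723,  0.   ,  1.011, -1.384]), 'force': array([-0.102, -0.461,  0.219]), 'moment': array([ 0.027,  0.01 , -0.036]), 'gripper_width': np.float64(45.103)}
bar 361 (array([ 584.6, -114.8]), array([ 9.7, 26. ]), np.float32(-0.43492416)) 102.38603895803016
plate (array([601.8, -78.3]), array([168.9, 118.4]), np.float32(1.1427792)) 73.68417283039685
pad (array([601.1, -78.8]), array([38.6, 38.8]), np.float32(-0.4344457)) 75.68450642771114
```

View pics/w4.png

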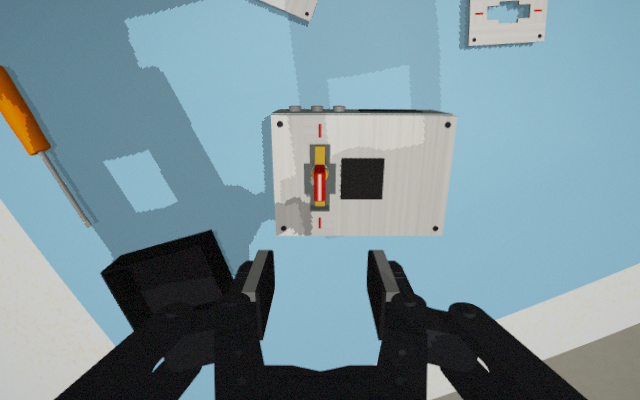

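The bar yaw (-0.435) now matches the plate (-0.428) and pad (-0.434) to about 0.01. In the picture the wings sit in the slot and in line with the red marks (320,130) and (320,222). I'll move over the pad with the fingers shut.

Emit:
apply_moves(
  targets=[
    {"grip": 0,"roll": 0,"tx": -1,"ty": 0,"tz": 40},
    {"grip": 0,"roll": 0,"tx": -1,"ty": 40,"tz": 40},
    {"grip": 0,"roll": 0,"tx": -1,"ty": 80,"tz": 40},
    {"grip": 0,"roll": 0,"tx": -1,"ty": 115,"tz": 40},
    {"grip": 0,"roll": 0,"tx": -1,"ty": 140,"tz": 40},
    {"grip": 0,"roll": 0,"tx": -1,"ty": 145,"tz": 40},
    {"grip": 0,"roll": 0,"tx": -1,"ty": 145,"tz": 40},
  ],
)

```text
clock: 7.42
position: [600.7, -77.9, 103.9]
tcp_rot: [-1.571, 0.001, -0.431]
force: [-0.3, 0.1, 0.6]
gripper_width: -0.0
```

Emit:
apply_moves(
  targets=[
    {"grip": 0,"roll": 0,"tx": 0,"ty": 4,"tz": 0},
    {"grip": 0,"roll": 0,"tx": 0,"ty": 8,"tz": 0},
    {"grip": 0,"roll": 0,"tx": 0,"ty": 11,"tz": 0},
    {"grip": 0,"roll": 0,"tx": 0,"ty": 13,"tz": 0},
    {"grip": 0,"roll": 0,"tx": 0,"ty": 13,"tz": 0},
    {"grip": 0,"roll": 0,"tx": 0,"ty": 13,"tz": 0},
  ],
)

```text
clock: 8.18
position: [601.2, -78.0, 91.5]
tcp_rot: [-1.571, -0.0, -0.431]
force: [0.7, 0.2, 2.8]
gripper_width: -0.2
```

Contact is as expected (2.8 N). I'll continue to flush.

Emit:
apply_moves(
  targets=[
    {"grip": 0,"roll": 0,"tx": 0,"ty": 2,"tz": 0},
    {"grip": 0,"roll": 0,"tx": 0,"ty": 4,"tz": 0},
    {"grip": 0,"roll": 0,"tx": 0,"ty": 6,"tz": 0},
    {"grip": 0,"roll": 0,"tx": 0,"ty": 7,"tz": 0},
    {"grip": 0,"roll": 0,"tx": 0,"ty": 7,"tz": 0},
    {"grip": 0,"roll": 0,"tx": 0,"ty": 7,"tz": 0},
  ],
)

```text
clock: 8.93
position: [601.2, -78.0, 85.0]
tcp_rot: [-1.571, -0.001, -0.431]
force: [-4.3, 0.3, 17.1]
gripper_width: 0.3
```

Emit:
apply_moves(
  targets=[
    {"grip": 0,"roll": 0,"tx": 0,"ty": 1,"tz": 0},
    {"grip": 0,"roll": 0,"tx": 0,"ty": 2,"tz": 0},
    {"grip": 0,"roll": 0,"tx": 0,"ty": 2,"tz": 0},
    {"grip": 0,"roll": 0,"tx": 0,"ty": 2,"tz": 0},
  ],
)

```text
clock: 9.43
position: [601.3, -78.0, 84.8]
tcp_rot: [-1.57, -0.001, -0.431]
force: [-13.0, 2.4, 50.6]
gripper_width: 0.4
```

The hard stop at about 85 mm shows the cover is seated. 50 N is more push than needed, so I'll ease off and verify.

Emit:
apply_moves(
  targets=[
    {"grip": 0,"roll": 0,"tx": 0,"ty": -0.8,"tz": 0},
    {"grip": 0,"roll": 0,"tx": 0,"ty": -1.5,"tz": 0},
    {"grip": 0,"roll": 0,"tx": 0,"ty": -1.5,"tz": 0},
    {"grip": 0,"roll": 0,"tx": 0,"ty": -1.5,"tz": 0},
  ],
)

```text
clock: 9.93
position: [601.3, -78.0, 85.0]
tcp_rot: [-1.571, -0.001, -0.431]
force: [-6.0, 1.0, 25.3]
gripper_width: -0.1
```

```bash
python3 - <<'E'
from h import *
s=arm.get_state()
print({k:np.round(s[k],3) for k in("clock","position","force","moment")})
im,d,c=snap("wrist","w5")
P,C,uv,c=cloud("w5",(0,0,640,400))
y=-0.43;q=(P[:,:2]-[602,-78.5])@np.array([[np.cos(y),-np.sin(y)],[np.sin(y),np.cos(y)]])
m=(np.abs(q[:,0])<55)&(np.abs(q[:,1])<80)&(P[:,2]>55)&(P[:,2]<76)&(np.hypot(q[:,0],q[:,1])>32)&~((np.abs(q[:,1]+40)<17)&(abs(q[:,0])<36))
A=np.c_[q[m],np.ones(m.sum())];k=np.linalg.lstsq(A,P[m,2],rcond=None)[0]
print("plate fit slopes",k,"span over plate mm",k[0]*118,k[1]*168)
for sx in(-1,1):
  for sy in(-1,1):
    t=m&(sx*q[:,0]>35)&(sy*q[:,1]>55);print(sx,sy,t.sum(),np.median(P[t,2]) if t.any() else None)
b=(P[:,2]>96)&(P[:,2]<108)&(np.hypot(*(P[:,:2]-[585,-115]).T)<16)&(q[:,1]<-30);print("bar",b.sum(),rect(P[b]) if b.sum()>5 else 0)
im,d,c=snap("scene","s1");p=np.array([602,-78.5,65.])
K=np.array([[c["fx"],0,c["cx"]],[0,c["fy"],c["cy"]],[0,0,1]]);E=np.array(c["extrinsics"])
u=cv2.projectPoints(p,cv2.Rodrigues(E[:3,:3])[0],E[:3,3],K,np.array(c["D"]))[0].ravel();print(u)
x,yy=np.clip(u.astype(int),[80,60],[560,340])
a=cv2.resize(im[yy-60:yy+60,x-80:x+80,::-1],(640,480),interpolation=cv2.INTER_CUBIC);cv2.imwrite("pics/s1c.png",a)
E
```

```text
{'clock': np.float64(9.925), 'position': array([601.265, -78.   ,  84.972]), 'force': array([-6.005,  0.991, 25.281]), 'moment': array([ 0.102,  1.042, -0.002])}
plate fit slopes [3.40819784e-05 8.01387173e-04 6.45163930e+01] span over plate mm 0.004021673452156224 0.13463304498856132
-1 -1 2238 64.43692974191165
-1 1 2234 64.56475766626046
1 -1 159 64.51496764340737
1 1 160 64.63802293741955
bar 984 (array([ 579.2, -112.2]), array([10.2, 16.2]), np.float32(-0.43948224))
[279.17087539 218.89618731]
```

View pics/s1c.png

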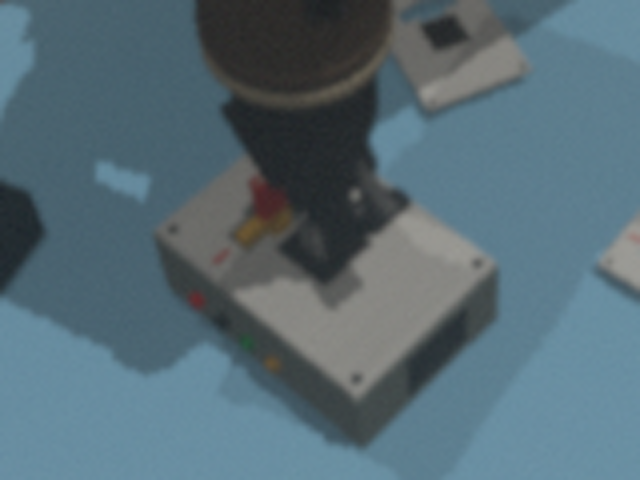

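View pics/w5.png

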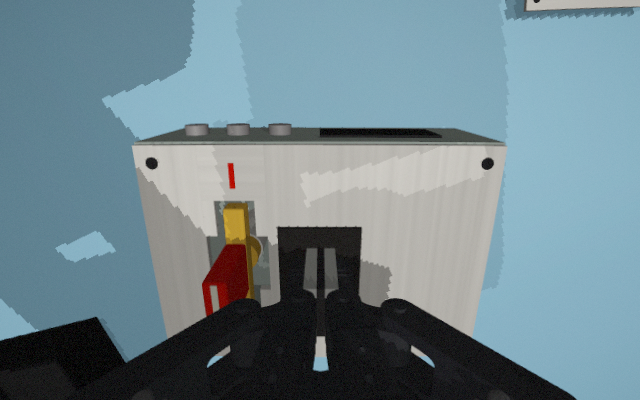

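The plate top is at 64.4–64.6 mm at all four corners, down from 73.7 mm, and level to 0.15 mm. No gap shows in the scene or wrist pictures. The wings stand through the slot and the fingertips rest on the pad, so I'll hand it in.

```bash
python3 -c "
from bench import arm
print(arm.get_state()['force'],arm.finish_job())"
```

```text
the job is handed in; nothing more can be done
[-6.75701287  0.75587492 24.75187227] None
```

The fastener is lined up with the slot, and the cover sits flush on the housing. I handed the job in with the shut fingertips still pressing the rubber pad at about 25 N, at about 10 s on the clock.

- **Fastener:** I gripped the red bar and turned it clockwise by about 0.84 rad. It ended within about 0.01 rad of the cover's axis, with the wings in the slot.
- **Cover:** The plate's top measured 64.4–64.6 mm at all four corners, down from 73.7 mm. That is a drop of 9.2 mm, level to about 0.15 mm, and the tool met a firm stop at 85 mm.
- **Higher push:** The fingertip push briefly reached 51 N while I was confirming the stop, then I eased it off. The 40 N limit names only the arm and the gripper's body, and the wrist limit is 120 N, so I don't count this as a breach.
- **Refused moves:** My first two move calls were refused because some fields were missing; the arm did not move.
- **Other parts:** The arm did not go near the tools and parts, but I did not measure their positions again at the end.

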